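# Put the funnel away and swivel the salt box shut

### The job

Stand the small aluminium funnel, wide mouth down, inside the open wooden salt box. Then push the swivel lid round near its free corner, gently (never more than 22 N), until it snaps past the spring catch and sits fully home against its stop. Leave the spice tin, the tostonera and the wooden spoon where they are.

Things in the scene. Friction and masses are not known exactly. Their poses are not given: they have to be found in the camera images.
- salt_box: Open dark-wood box fixed to the work surface, outer 110 (x) x 150 (y) x 66 mm high, walls and floor 6 mm (inside 98 x 138 mm, 60 mm deep). Origin: centre of its underside; z up. A 10 mm steel stop post, 78 mm high, stands outside the +x wall at x 64.5, y 55 mm.
- lid_pin (a point): Axis of the brass pin, fixed on the box at box x +45, y -65 mm, at 67 mm height. The lid turns only about it. It stays where it is left; turning takes 1 to 5 N at the free corner.
- lid: Light-wood swivel lid 118 x 158 x 14 mm. Origin: on the pin at the lid's underside (67 mm high; lid top 81 mm). Own frame: plate from x -104 to +14, y -14 to +144 mm. Fully home its axes are parallel to the box's and it overhangs the walls by 4 mm. Open, it is turned anticlockwise from above by 1.4 to 1.8 rad. To close, push its long edge at own x -104, near the free corner, towards own +x.
- lid_corner (a point): Free corner of the lid, on its top face, at own x -104, y +144 mm of the lid. An 8 mm brass striker sticks out 7 mm from the lid's edge at own y 144, x -45 mm; it meets the catch.
- catch (a point): Sprung upright 8 mm roller in a 30 mm steel housing outside the box's +y wall; this point: its top, 81 mm high. Over the lid's last 6 mm the striker must be pushed past it (10 to 17 N near the free corner, twice that halfway to the pin). Its crest lies 1.6 mm before home; past it the push drops, then rises on a hard stop. Short of the crest it is not shut. Over 22 N on the lid harms the catch.
- funnel: Small aluminium funnel standing on its wide mouth, 60 g, spout up: mouth 54 mm across, cone up to 24 mm height, then a spout 14 mm tapering to 11 mm across, up to 54 mm height. Origin: centre of the mouth, at the underside; z up along the spout. A flat 3 mm wire hanging ring sticks out 8 mm at own +x of the mouth.
- spice_tin: Bystander: red spice tin with an aluminium lid hinged shut, 64 x 46 x 79 mm high, origin at the centre of its underside.
- tostonera: Bystander: green plastic plantain press lying flat, 210 x 85 x 33 mm, origin at the underside, its handle towards own -x.
- wooden_spoon: Bystander: wooden spoon lying along its own x, 270 mm long, about 20 mm high, origin at its middle underneath.
Things that resemble listed ones, but are neither listed nor needed, are in the scene too. What is shaped like the funnel but orange is not meant. Of the things shaped like the salt_box, the wood one is meant.

How it is judged:
On the way, in this order (a step that is already met when the one before it is completed fails the run):
1. the funnel stands mouth down on the floor of the box, let go, the lid still open (x of funnel in the frame of salt_box between -0.049 and 0.049 m and y of funnel in the frame of salt_box between -0.069 and 0.069 m and z of funnel in the frame of salt_box below 0.01 m and angle between funnel's own z axis and vertical below 0.15 rad and contact force between the fingers and funnel below 0.1 N and angle between the x axis of lid and the x axis of salt_box, either way round above 0.3 rad), for 0.2 s.
2. the lid is fully home, past its catch (angle between the x axis of lid and the x axis of salt_box, either way round below 0.01 rad), for 0.1 s.
At the end, for the whole second after the job is handed in: The lid is home past its catch (heading within 0.010 rad, about 1.8 mm at the free corner, of the box's) and at rest, with the funnel standing mouth down on the box floor beneath it (within 0.15 rad of upright) (angle between the x axis of lid and the x axis of salt_box, either way round below 0.01 rad and angular speed of lid below 0.05 rad/s and x of funnel in the frame of salt_box between -0.049 and 0.049 m and y of funnel in the frame of salt_box between -0.069 and 0.069 m and z of funnel in the frame of salt_box below 0.01 m and angle between funnel's own z axis and vertical below 0.15 rad and linear speed of funnel below 0.02 m/s); the robot touches nothing.
It fails at once if the robot pushes on the lid with more than 22 N (contact force between any of the fingers, the arm and lid above 22 N).
It fails at once if a bystander is moved by more than 15 mm (distance of any of spice_tin, tostonera, wooden_spoon from where it was at the start of the episode above 0.015 m).
It also fails if it takes over 72 s, if anything falls off the work surface, if the arm or the gripper's body presses on something with over 40 N, if the wrist force passes 120 N, or if a joint passes its speed limit or range.

### The arm

A 6-joint arm with a two-finger parallel gripper is mounted at the origin on the work surface. World frame = base frame: x ahead of the robot, y to its left, z up, the work surface at z = 0. Lengths are in m, angles in rad, forces in N, time in s.
With the tool pointing down it reaches from about 0.35 to 0.775 m from the base axis. Payload 5.5 kg.
Tool frame: the origin (TCP) lies at the very end of the fingers, on their centre line; the grasp point (between the pads) lies 19 mm behind it; z points along the fingers, y is the line along which they close (so a half turn about z gives the same grasp; the last joint's range is limited). The gripper opens to 85 mm and grips with 20 to 120 N. Pads are 22 mm wide; open, the fingers measure 114 mm over their backs; the gripper's body (76 mm by 85 mm) begins 54 mm behind the grasp point. The pads swing forward as they close: fully open they stand 13 mm farther back than shut.
Start: joints at [1.166, 0.313, 0.046, 1.304, 0, 1.431], TCP at [0.151, 0.555, 0.2] pointing down, gripper open.
Joint ranges: [-2.76, 2.76], [-0.86, 1.69], [-1.03, 1.26], [-2.2, 2.34], [-1.47, 1.5], [-3.14, 3.14]. Speed limits (rad/s): [2.57, 2.57, 3.14, 3.14, 3.14, 3.14].

### API

Orientations are given as a rotation vector (axis times angle).
In Python, from rig import state, viewer, arm gives the robot as it stands.
- The arm moves only by the tool send_rows, never from a script. Its argument "steps" is a list of rows, each an object with "slide": the shift along the world's x, y, z normalised to -1 to 1, where 1 is 15 cm, a list of three; "delta_rot": the turn, a rotation vector about the world's x, y, z normalised to -1 to 1, where 1 is 0.5 rad, a list of three. In form: [{"slide": [dx, dy, dz], "delta_rot": [ax, ay, az]}, ...]. A call has 1 to 12 rows; each row is the pose to reach, as a shift and turn from the pose commanded when the call began; what a row does not reach only later rows make up. A row lasts 1/8 s, in which the tool goes at most 62.5 mm and 10.7 degrees, less where a joint would pass 70% of its speed; a pose out of reach is approached as far as the arm can. A call with a number of a shift or a turn outside -1 to 1 is refused whole. A call with a gripper value outside its range is refused whole. "claw" is the opening, from -1 (shut) to 1 (fully open), set as the call begins (left out, the last holds). The fingers move at their own pace and stop on an object; the grip force is fixed at half the most. Time passes only in rows, so rows that repeat a pose let the fingers close. It gives the time, the measured TCP pose, the force, the opening and the grip force at its end, in the units of the state.
- state(): the state, without advancing time (a new reading comes with each control period).
- viewer.camera(name): name is "scene" or "top" or "wrist"; returns the picture (384x512x3 uint8, red, green, blue); there is no depth.
- viewer.get_calibration(name): a dict with "camera_matrix" (3x3 intrinsics, pixels), "T" (4x4, takes a point from camera to world coordinates). Camera axes: x right, y down, z forward; pixel columns grow to the right and rows downward; lengths in m; the calibration is good to about 2 mm. The wrist camera is an equidistant fisheye: a pixel r from the principal point sees the ray r / f radians off the axis. A picture is of the moment at which its call begins: read the wrist's pose just before it. get_calibration takes no time and is no camera call; for the wrist camera it gives the pose at the moment of the call.
- arm.close_job(): hands the job in; it is judged then, once.
The state is a dict: "t": time; "joint_positions": joint angles; "joint_velocities": joint speeds; "tau": joint torques, N m; "tool_pos": TCP position; "tool_rot": TCP orientation; "wrist_force": force on the tool from outside, world axes, zero at the start; "ft_torque": the same for the moment, N m; "width": finger opening in m; "finger_force": force on a finger pad.
Only numpy, scipy, OpenCV 4.12 (cv2) and the standard library are available. Lean on these libraries where they do the work, as an engineer would, in place of code of your own. Each camera call takes 0.05 s, during which the arm holds its last target. There are 200 camera calls.

## Working session

There is one attempt and no reset: what is moved stays moved. The work goes in short steps, Python scripts to look and compute and a tool call to move; the robot and the scene stay as the last step left them, time stands still between calls to the robot, and variables do not carry over. Pictures are saved under pics/ and viewed, at most 10 in all, crops included, and the job is handed in when it is done.

Besides the shell and the picture viewer there is one more tool, called after "Emit:" as name(argument=value, ...), one argument or row to a line, values as JSON. send_rows: Moves the arm, as the interface text tells. Scaled input: -1 to 1 covers 15 cm each way for a shift and 0.5 rad each way for a turn. Its arguments: {"type":"object","properties":{"steps":{"type":"array"},"claw":{"type":"number"}},"required":["steps"]}

```bash
mkdir -p pics; ls; python3 - <<'E'
from rig import state, viewer
import cv2,numpy as np
s=state();print(s)
ims=[]
for n in("scene","top","wrist"):
    im=viewer.camera(n);cv2.imwrite(f"pics/{n}0.png",im[:,:,::-1])
    c=viewer.get_calibration(n);print(n,np.round(c["camera_matrix"],1).tolist(),np.round(c["T"],3).tolist())
E
```

```text
pics
{'t': 0.0, 'joint_positions': array([1.16639302e+00, 3.13993233e-01, 4.49487231e-02, 1.30360528e+00,
       3.05187082e-05, 1.43120772e+00]), 'joint_velocities': array([-0.00089662, -0.00098184,  0.00135216, -0.00146894, -0.00097015,
        0.00062664]), 'tau': array([ 8.97348818e-04, -4.80624676e+01,  2.98534656e+01,  1.94926397e-02,
       -1.01175274e-04,  1.47993713e-06]), 'tool_pos': array([0.15025613, 0.55441592, 0.19930064]), 'tool_rot': array([-4.14685836e-01, -3.11357017e+00,  2.79103711e-03]), 'wrist_force': array([ 0.10441601, -0.18140532, -0.62400304]), 'ft_torque': array([-0.07300539, -0.03990552,  0.03940939]), 'finger_force': 0.0, 'width': 0.08541243806264952}
scene [[480.3, 0.0, 253.4], [0.0, 480.3, 193.6], [0.0, 0.0, 1.0]] [[0.393, 0.484, -0.782, 1.564], [0.92, -0.192, 0.343, -0.45], [0.016, -0.854, -0.52, 0.794], [0.0, 0.0, 0.0, 1.0]]
top [[432.5, 0.0, 258.6], [0.0, 432.5, 196.3], [0.0, 0.0, 1.0]] [[-0.001, -0.982, 0.189, 0.34], [-1.0, 0.004, 0.019, -0.013], [-0.019, -0.189, -0.982, 1.088], [0.0, 0.0, 0.0, 1.0]]
wrist [[297.3, 0.0, 253.2], [0.0, 297.3, 187.9], [0.0, 0.0, 1.0]] [[0.262, 0.917, 0.301, 0.072], [0.965, -0.249, -0.084, 0.575], [-0.002, 0.313, -0.95, 0.372], [0.0, 0.0, 0.0, 1.0]]
```

View pics/top0.png

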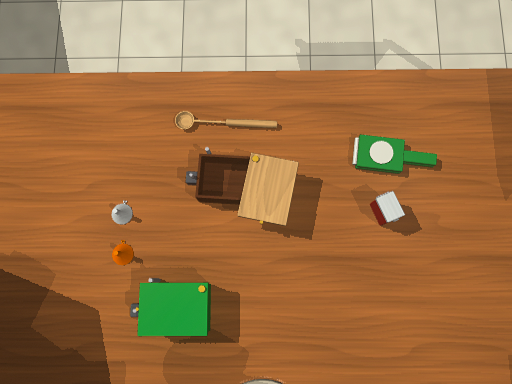

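View pics/scene0.png

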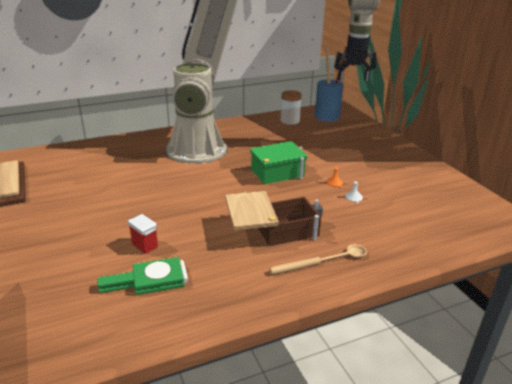

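Top view: silver funnel at about (122,213), wooden box at (225,180), its lid to the right with the pin at (256,158), post (208,150), catch (192,177). The orange funnel and green box are decoys. I'll make enlarged crops.

```bash
cat > h.py <<'E'
import numpy as np,cv2
from rig import state,viewer
def ray(n,u,v,c=None):
    c=c or viewer.get_calibration(n);K=np.array(c["camera_matrix"]);T=np.array(c["T"])
    a=np.array([(u-K[0,2])/K[0,0],(v-K[1,2])/K[1,1]])
    if n=="wrist":
        r=np.linalg.norm(a);d=np.r_[a/max(r,1e-9)*np.sin(r),np.cos(r)]
    else: d=np.r_[a,1]
    d=T[:3,:3]@d;return T[:3,3],d/np.linalg.norm(d)
def onz(n,u,v,z,c=None):
    o,d=ray(n,u,v,c);return o+d*(z-o[2])/d[2]
def tri(*obs):
    A=np.zeros((3,3));b=np.zeros(3);R=[ray(*o) for o in obs]
    for o,d in R:
        P=np.eye(3)-np.outer(d,d);A+=P;b+=P@o
    p=np.linalg.solve(A,b);return p,[float(np.linalg.norm((np.eye(3)-np.outer(d,d))@(p-o))) for o,d in R]
E
python3 - <<'E'
import cv2,numpy as np
t=cv2.imread("pics/top0.png");s=cv2.imread("pics/scene0.png")
def crop(im,x,y,w,h,k):
    c=cv2.resize(im[y:y+h,x:x+w],None,fx=k,fy=k,interpolation=cv2.INTER_CUBIC)
    for i in range(0,w,10): cv2.line(c,(i*k,0),(i*k,4 if (x+i)%50 else 12),(255,255,255),1)
    for i in range(0,h,10): cv2.line(c,(0,i*k),(4 if (y+i)%50 else 12,i*k),(255,255,255),1)
    return c
a=crop(t,110,140,200,75+15,4);b=crop(s,220,170,150,80,4)
o=np.zeros((360+240+0,800,3),np.uint8);o[:360]=a
b=crop(s,220,170,160,60+0,4);
o=np.vstack([a,np.pad(crop(s,220,180,160,60,4),((0,0),(0,160),(0,0)))])
cv2.imwrite("pics/comp.png",o)
E
```

```text
(no output)
```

View pics/comp.png

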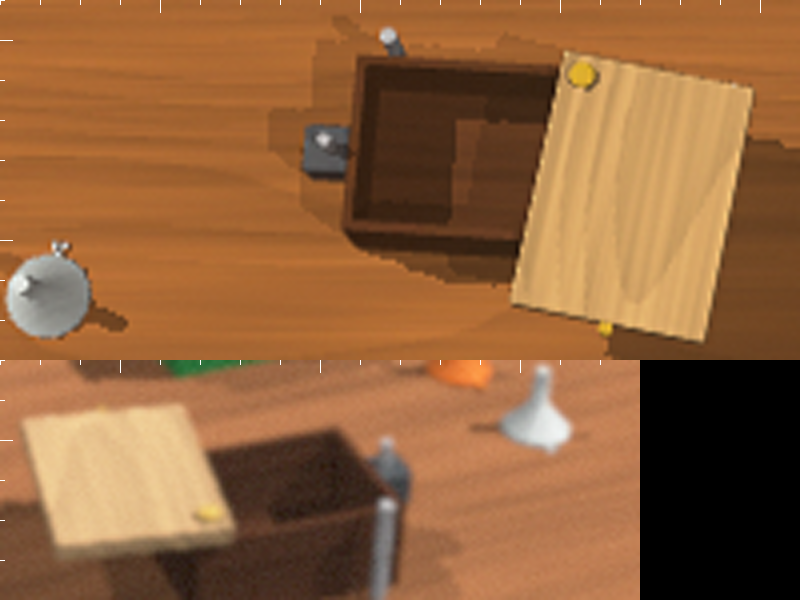

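Composite: top-view funnel mouth centre (121.9,213.9), spout tip (116.4,211.4), ring (125,202). The pin is at (255.4,158.4), and the lid corners and box corners are clear; scene view has the same points.

```bash
python3 - <<'E'
from h import *
np.set_printoptions(precision=4,suppress=True)
T=lambda x,y:(110+x/4-.4,140+y/4-.4); S=lambda x,y:(220+x/4-.4,180+(y-360)/4-.4)
for n,a,b in [("spout",(26,286),(543,367)),("post78",(388,35),(386,503)),("catch81",(323,140),(387,440)),("pin81+",(582,74),(208,512)),("lidfarpin?",(513,304),(182,405)),("lidcB",(703,341),(22,422))]:
    print(n,*tri(("top",*T(*a)),("scene",*S(*b))))
P=lambda a,z:onz("top",*T(*a),z)[:2]
L=np.array([P(a,.081) for a in[(566,53),(752,88),(703,341),(513,304)]]);print("lid",L,np.linalg.norm(np.roll(L,-1,0)-L,axis=1))
B=np.array([P(a,.066) for a in[(357,57),(344,228)]]);print("box",B,np.linalg.norm(B[1]-B[0]))
pin=P((582,74),.083);print("pin",pin)
print("mouth",P((48,298),0),P((48,296),.005),"ring",P((60,246),.002),"spout.054",P((26,286),.054))
E
```

```text
spout [0.5052 0.3556 0.0566] [0.0025248246655425405, 0.0025248246655424473]
post78 [0.6541 0.1329 0.0795] [4.8819964190126965e-05, 4.881996419001602e-05]
catch81 [0.5882 0.1705 0.0819] [0.0003260363916938433, 0.000326036391693846]
pin81+ [0.6271 0.0144 0.0851] [0.0002055499881673735, 0.00020554998816733368]
lidfarpin? [0.489  0.0566 0.0802] [0.0013590836278087534, 0.001359083627808651]
lidcB [ 0.4664 -0.0564  0.0787] [9.824005378331428e-05, 9.824005378331406e-05]
lid [[ 0.6416  0.0244]
 [ 0.619  -0.0875]
 [ 0.4661 -0.0562]
 [ 0.4884  0.0553]] [0.1142 0.1561 0.1136 0.1563]
box [[0.6444 0.1536]
 [0.5373 0.1588]] 0.10722457469483426
pin [0.6278 0.0147]
mouth [0.5052 0.3586] [0.5057 0.3569] ring [0.5386 0.3521] spout.054 [0.5045 0.354 ]
```

Emit:
send_rows(
  steps=[
    {"slide": [0.4, -0.22, 0], "delta_rot": [0, 0, 0]},
    {"slide": [0.8, -0.44, 0], "delta_rot": [0, 0, 0]},
    {"slide": [0.8, -0.44, 0], "delta_rot": [0, 0, 0]},
  ],
)

```text
t: 0.52
tool_pos: [0.2732, 0.4872, 0.1998]
tool_rot: [0.422, 3.113, -0.001]
wrist_force: [-0.1, 0.2, -0.1]
width: 0.0851
finger_force: 0.0
```

Emit:
send_rows(
  steps=[
    {"slide": [0.4, -0.22, 0], "delta_rot": [0, 0, 0]},
    {"slide": [0.8, -0.44, 0], "delta_rot": [0, 0, 0]},
    {"slide": [0.8, -0.44, 0], "delta_rot": [0, 0, 0]},
  ],
)

```text
t: 0.9
tool_pos: [0.393, 0.4215, 0.1997]
tool_rot: [0.421, 3.113, -0.0]
wrist_force: [-0.5, -0.3, 0.3]
width: 0.0854
finger_force: 0.0
```

Emit:
send_rows(
  steps=[
    {"slide": [0.4, -0.22, -0.2], "delta_rot": [0, 0, 0]},
    {"slide": [0.767, -0.44, -0.4], "delta_rot": [0, 0, 0]},
    {"slide": [0.767, -0.44, -0.4], "delta_rot": [0, 0, 0]},
    {"slide": [0.767, -0.44, -0.4], "delta_rot": [0, 0, 0]},
  ],
)

```text
t: 1.4
tool_pos: [0.505, 0.3568, 0.1392]
tool_rot: [-0.416, -3.112, 0.001]
wrist_force: [-0.1, -0.1, 0.6]
width: 0.0853
finger_force: 0.0
```

```bash
python3 - <<'E'
from h import *
c=viewer.get_calibration("wrist");im=viewer.camera("wrist");np.save("pics/w1.npy",np.array(c["T"]));cv2.imwrite("pics/w1.png",im[:,:,::-1]);s=state();print(s["tool_pos"],s["tool_rot"],s["t"],c["T"].round(4).tolist())
E
```

```text
[0.50446643 0.35765605 0.14014266] [-4.14029709e-01 -3.11269289e+00 -5.24740004e-05] 1.45 [[0.2633, 0.9171, 0.2994, 0.4274], [0.9647, -0.2498, -0.0832, 0.3774], [-0.0016, 0.3107, -0.9505, 0.312], [0.0, 0.0, 0.0, 1.0]]
```

View pics/w1.png

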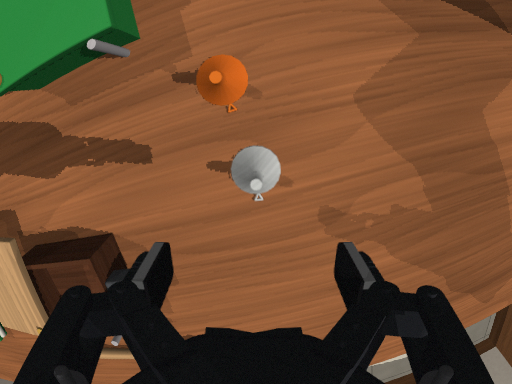

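Wrist view: spout tip at (257,185), mouth centre about (256,170), both clear below the open fingers.

```bash
python3 - <<'E'
from h import *
np.set_printoptions(precision=4,suppress=True)
c=viewer.get_calibration("wrist");T=lambda x,y:(110+x/4-.4,140+y/4-.4); S=lambda x,y:(220+x/4-.4,180+(y-360)/4-.4)
print(onz("wrist",257,185,.054,c),onz("wrist",256,170,.003,c))
print(tri(("top",*T(26,286)),("scene",*S(543,367)),("wrist",257,185,c)),tri(("top",*T(26,286)),("wrist",257,185,c)))
E
```

```text
[0.5067 0.3597 0.054 ] [0.5058 0.3594 0.003 ]
(array([0.5053, 0.3574, 0.0556]), [0.003792935365181318, 0.0016269079617731662, 0.002557963048733774]) (array([0.5079, 0.3584, 0.0441]), [0.0019407806938036075, 0.0019407806938036988])
```

Emit:
send_rows(
  steps=[
    {"slide": [0.008, 0.008, -0.3], "delta_rot": [0, 0, 0]},
    {"slide": [0.008, 0.008, -0.6], "delta_rot": [0, 0, 0]},
    {"slide": [0.008, 0.008, -0.727], "delta_rot": [0, 0, 0]},
    {"slide": [0.008, 0.008, -0.727], "delta_rot": [0, 0, 0]},
  ],
)

```text
t: 1.95
tool_pos: [0.5041, 0.3593, 0.0307]
tool_rot: [-0.41, -3.112, 0.002]
wrist_force: [0.4, 0.4, 0.4]
width: 0.0854
finger_force: 0.0
```

Emit:
send_rows(
  steps=[
    {"slide": [0, 0, 0], "delta_rot": [0, 0, 0]},
    {"slide": [0, 0, 0], "delta_rot": [0, 0, 0]},
    {"slide": [0, 0, 0], "delta_rot": [0, 0, 0]},
    {"slide": [0, 0, 0], "delta_rot": [0, 0, 0]},
    {"slide": [0, 0, 0], "delta_rot": [0, 0, 0]},
    {"slide": [0, 0, 0], "delta_rot": [0, 0, 0]},
    {"slide": [0, 0, 0], "delta_rot": [0, 0, 0]},
    {"slide": [0, 0, 0], "delta_rot": [0, 0, 0]},
  ],
  claw=-1,
)

```text
t: 2.95
tool_pos: [0.5068, 0.3582, 0.0311]
tool_rot: [-0.415, -3.114, -0.0]
wrist_force: [0.1, 0.5, -0.7]
width: 0.0001
finger_force: 0.0
```

```bash
python3 - <<'E'
from h import *
a=viewer.camera("wrist")[:,:,::-1];b=viewer.camera("top")[:,:,::-1];s=viewer.camera("scene")[:,:,::-1]
for n,i in(("wrist",a),("top",b),("scene",s)): cv2.imwrite(f"pics/{n}2.png",i)
print(state()["tool_pos"],state()["width"])
o=np.hstack([a[100:350,130:380],cv2.resize(b[170:270,80:180],(250,250)),cv2.resize(s[130:230,290:390],(250,250))])
cv2.imwrite("pics/c2.png",o)
E
```

```text
[0.50674337 0.35818253 0.03116695] 0.00024198751101543514
```

View pics/c2.png

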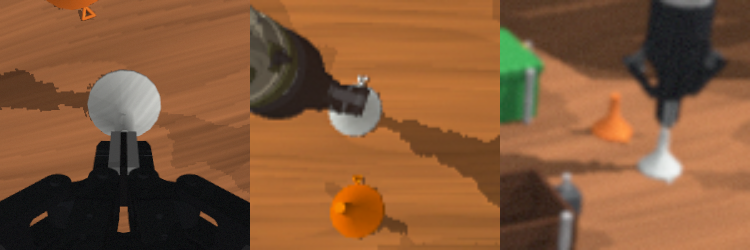

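Wrist crop: mouth centre at full-image (254,203), with the shut fingers covering the spout side. The scene crop shows the spout in front (+x) of the fingers. I'll check the positions.

```bash
python3 - <<'E'
from h import *
np.set_printoptions(precision=4,suppress=True)
c=viewer.get_calibration("wrist");K=np.array(c["camera_matrix"]);T=np.array(c["T"])
def proj(n,p):
    c=viewer.get_calibration(n);K=np.array(c["camera_matrix"]);T=np.array(c["T"])
    q=T[:3,:3].T@(np.array(p)-T[:3,3])
    if n=="wrist":
        th=np.arccos(q[2]/np.linalg.norm(q));d=q[:2]/np.linalg.norm(q[:2])*th
    else:d=q[:2]/q[2]
    return d*K[0,0]+K[:2,2]
p=state()["tool_pos"]
for n in("wrist","top","scene"):print(n,"tcp",proj(n,p),"tcp+19",proj(n,p+[0,0,.019]))
g=cv2.imread("pics/wrist2.png");h=cv2.cvtColor(g,cv2.COLOR_BGR2HSV)
def mouth(n,roi):
    h=cv2.cvtColor(cv2.imread(f"pics/{n}2.png"),cv2.COLOR_BGR2HSV);m=((h[:,:,1]<50)&(h[:,:,2]>110)).astype(np.uint8)
    x,y,w,hh=roi;k=np.zeros_like(m);k[y:y+hh,x:x+w]=m[y:y+hh,x:x+w]
    C=max(cv2.findContours(k,0,2)[0],key=cv2.contourArea);return cv2.minEnclosingCircle(C),cv2.boundingRect(C)
print(mouth("wrist",(190,150,140,110)),mouth("top",(100,195,45,35)),mouth("scene",(330,170,50,40)))
E
python3 -c "
import cv2
a=cv2.imread('pics/scene2.png')[140:215,310:400];b=cv2.imread('pics/wrist2.png')[150:270,190:310]
import numpy as np
cv2.imwrite('pics/c3.png',np.hstack([cv2.resize(a,(480,400)),cv2.resize(b,(320,400))[:, :320]]))"
```

```text
wrist tcp [254.5505 223.2465] tcp+19 [254.674 237.03 ]
top tcp [117.6482 211.6266] tcp+19 [115.0122 210.426 ]
scene tcp [354.5144 188.7083] tcp+19 [355.2803 183.4502]
(((253.99049377441406, 204.4649658203125), 36.2664909362793), (218, 170, 73, 66)) (((121.70689392089844, 213.29310607910156), 10.410614013671875), (112, 205, 21, 19)) (((354.9375, 191.1875), 11.237940788269043), (345, 180, 17, 23))
```

View pics/c3.png

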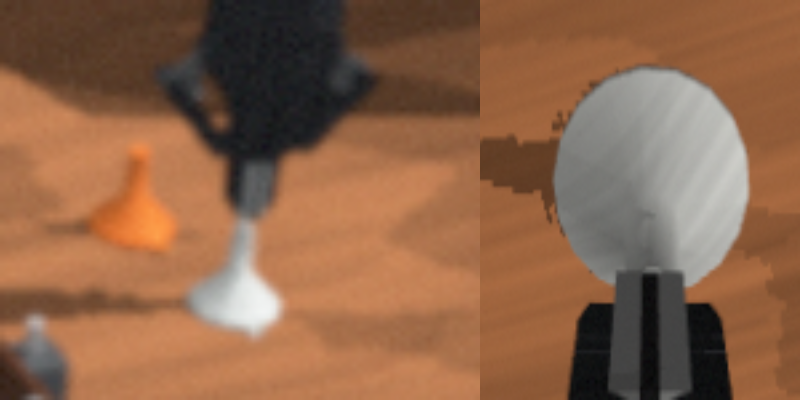

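Scene crop: the fingertips end at about (357,180), right at the spout's top, while the reported TCP projects to row 188.7. So the tips seem to stand higher than reported. I'll triangulate them.

```bash
python3 - <<'E'
from h import *
np.set_printoptions(precision=4,suppress=True)
c=viewer.get_calibration("wrist");p=state()["tool_pos"];print(p,T:=np.array(c["T"])[:3,3]-p)
print(tri(("scene",356.8,180.3),("wrist",253.7,231,c)))
# scene: tip at plane of near face x=p+11mm, centre; height where ray crosses
for n,u,v,dx in(("scene",356.8,180.3,.011),("wrist",253.7,231,-.011)):
    for d in (dx,0):
        o,r=ray(n,u,v,c);q=o+r*(p[0]+d-o[0])/r[0];print(n,d,q)
print("mouth wrist",onz("wrist",254,204,.003,c),"top",onz("top",121.7,213.3,.005),"spout top wrist",onz("wrist",253.7,231,.054,c))
E
```

```text
[0.5067 0.3582 0.0312] [-0.078   0.0204  0.1726]
(array([0.5013, 0.3623, 0.0575]), [0.0033011682202282195, 0.003301168220228415])
scene 0.011 [ 0.5177  0.4412 -0.0269]
scene 0 [0.5067 0.4335 0.0016]
wrist -0.011 [0.4957 0.3606 0.0648]
wrist 0 [0.5067 0.3576 0.042 ]
mouth wrist [0.5045 0.3585 0.003 ] top [0.5065 0.3567 0.005 ] spout top wrist [0.501  0.3592 0.054 ]
```

Emit:
send_rows(
  steps=[
    {"slide": [0, 0, 0], "delta_rot": [0, 0, 0]},
    {"slide": [0, 0, 0], "delta_rot": [0, 0, 0]},
    {"slide": [0, 0, 0], "delta_rot": [0, 0, 0]},
    {"slide": [0, 0, -0.05], "delta_rot": [0, 0, 0]},
    {"slide": [0, 0, -0.1], "delta_rot": [0, 0, 0]},
    {"slide": [0, 0, -0.133], "delta_rot": [0, 0, 0]},
  ],
  claw=0,
)

```text
t: 3.85
tool_pos: [0.5062, 0.3579, 0.0102]
tool_rot: [-0.415, -3.113, 0.001]
wrist_force: [0.9, 0.5, 0.1]
width: 0.0429
finger_force: 0.0
```

```bash
python3 - <<'E'
from h import *
a=viewer.camera("wrist")[:,:,::-1];s=viewer.camera("scene")[:,:,::-1]
cv2.imwrite("pics/wrist4.png",a);cv2.imwrite("pics/scene4.png",s)
p=state();print(p["tool_pos"],p["width"],p["wrist_force"],p["joint_positions"])
cv2.imwrite("pics/c4.png",np.hstack([a[140:340,130:380],cv2.resize(s[130:210,310:400],(450,400))[:200*2:1][:200] if 0 else cv2.resize(s[140:210,310:397],(249,200))]))
E
```

```text
[0.50610958 0.35778802 0.01013002] 0.042608382576174345 [-0.28468334  0.01853313 -0.59812547] [ 4.85899479e-01  5.14669953e-01 -1.32663089e-01  9.25155483e-01
  6.27110114e-05  7.50790208e-01]
```

View pics/c4.png

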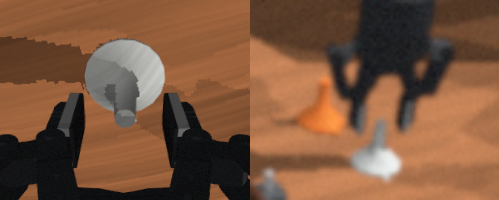

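Scene crop: the half-open fingertips straddle the spout about mid-height, and the spout is centred between the pads in the wrist view. Closing here.

Emit:
send_rows(
  steps=[
    {"slide": [0, 0, 0], "delta_rot": [0, 0, 0]},
    {"slide": [0, 0, 0], "delta_rot": [0, 0, 0]},
    {"slide": [0, 0, 0], "delta_rot": [0, 0, 0]},
    {"slide": [0, 0, 0], "delta_rot": [0, 0, 0]},
    {"slide": [0, 0, 0], "delta_rot": [0, 0, 0]},
    {"slide": [0, 0, 0], "delta_rot": [0, 0, 0]},
  ],
  claw=-1,
)

```text
t: 4.7
tool_pos: [0.5071, 0.3584, 0.0116]
tool_rot: [0.415, 3.113, 0.001]
wrist_force: [-0.0, 0.6, 2.3]
width: 0.0085
finger_force: 58.9
```

Emit:
send_rows(
  steps=[
    {"slide": [0, 0, 0.1], "delta_rot": [0, 0, 0]},
    {"slide": [0, 0, 0.3], "delta_rot": [0, 0, 0]},
    {"slide": [0, 0, 0.6], "delta_rot": [0, 0, 0]},
    {"slide": [0, 0, 0.8], "delta_rot": [0, 0, 0]},
    {"slide": [0, 0, 0.8], "delta_rot": [0, 0, 0]},
  ],
)

```text
t: 5.32
tool_pos: [0.5085, 0.3591, 0.1349]
tool_rot: [0.414, 3.109, 0.005]
wrist_force: [0.6, 0.4, -0.5]
width: 0.0087
finger_force: 58.6
```

```bash
python3 - <<'E'
from h import *
a=viewer.camera("wrist")[:,:,::-1];s=viewer.camera("scene")[:,:,::-1]
cv2.imwrite("pics/wrist5.png",a);cv2.imwrite("pics/scene5.png",s)
p=state();print(p["tool_pos"],p["width"],p["wrist_force"])
cv2.imwrite("pics/c5.png",np.hstack([a[120:340,120:390],cv2.resize(s[100:190,310:400],(440,440))[:440:1][::2,::2],cv2.resize(s[100:190,310:400],(220,220))*0]))
cv2.imwrite("pics/c5.png",np.hstack([cv2.resize(a[120:340,150:370],(400,400)),cv2.resize(s[80:180,310:410],(400,400))]))
E
```

```text
[0.50652789 0.35802564 0.13117946] 0.008012564037872975 [ 0.03738612 -0.99661796 -0.85034406]
```

View pics/c5.png

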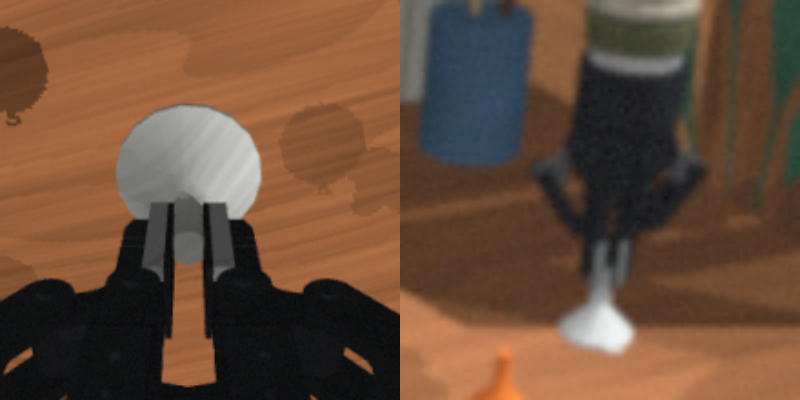

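Lifted: funnel hangs upright between the pads. Moving over the open half of the box.

Emit:
send_rows(
  steps=[
    {"slide": [0.09, -0.28, 0], "delta_rot": [0, 0, 0]},
    {"slide": [0.18, -0.56, 0], "delta_rot": [0, 0, 0]},
    {"slide": [0.263, -0.837, 0], "delta_rot": [0, 0, 0]},
    {"slide": [0.263, -0.837, 0], "delta_rot": [0, 0, 0]},
  ],
)

```text
t: 5.92
tool_pos: [0.5458, 0.2296, 0.1293]
tool_rot: [-0.421, -3.11, 0.003]
wrist_force: [-0.5, -0.6, -0.9]
width: 0.0084
finger_force: 58.7
```

Emit:
send_rows(
  steps=[
    {"slide": [0.09, -0.28, 0], "delta_rot": [0, 0, 0]},
    {"slide": [0.18, -0.56, 0], "delta_rot": [0, 0, 0]},
    {"slide": [0.263, -0.837, 0], "delta_rot": [0, 0, 0]},
    {"slide": [0.263, -0.837, 0], "delta_rot": [0, 0, 0]},
    {"slide": [0.263, -0.837, 0], "delta_rot": [0, 0, 0]},
  ],
)

```text
t: 6.55
tool_pos: [0.5847, 0.1079, 0.1302]
tool_rot: [-0.414, -3.112, -0.0]
wrist_force: [0.4, -0.0, -0.9]
width: 0.0089
finger_force: 58.7
```

```bash
python3 - <<'E'
from h import *
c=viewer.get_calibration("wrist");a=viewer.camera("wrist")[:,:,::-1];s=viewer.camera("top")[:,:,::-1]
cv2.imwrite("pics/wrist6.png",a);cv2.imwrite("pics/top6.png",s)
p=state();print(p["tool_pos"],p["width"],p["wrist_force"],p["joint_positions"])
cv2.imwrite("pics/c6.png",np.hstack([a[:,60:460],cv2.resize(s[130:240,170:310],(490,384))])[:, :800])
E
```

```text
[0.5848322  0.10849009 0.13063476] 0.008167755249514753 [ 0.2956722  -0.90418065 -0.75172226] [ 4.82614043e-02  3.79943974e-01 -3.01829085e-02  1.16198299e+00
  4.52467790e-04  3.11332143e-01]
```

View pics/c6.png

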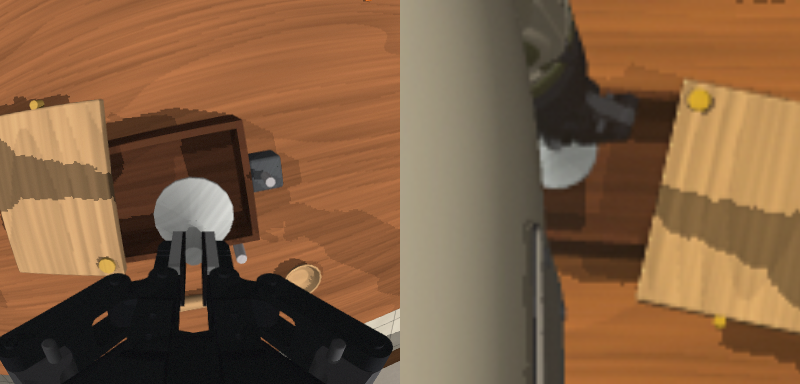

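Wrist view: funnel hangs over the open half of the box; box +y corners at full-image (300,116), (318,238), pin (166,266), catch (330,182), lid corner (161,99). Checking against the first measurements.

```bash
python3 - <<'E'
from h import *
np.set_printoptions(precision=4,suppress=True)
c=viewer.get_calibration("wrist")
for n,u,v,z in(("box-+",300,116,.066),("box++",318,238,.066),("catch",330,182,.081),("post",301,259,.078),("pin",166,266,.083),("lid14,144",161,99,.081),("lid -104,144",55,115,.081)):print(n,onz("wrist",u,v,z,c))
q=lambda u,v:ray("wrist",u,v,c)
print(tri(("top",110+357/4-.4,140+57/4-.4),("wrist",318,238,c)),tri(("top",110+344/4-.4,140+228/4-.4),("wrist",300,116,c)))
E
```

```text
box-+ [0.5335 0.1602 0.066 ]
box++ [0.644  0.1529 0.066 ]
catch [0.5886 0.1702 0.081 ]
post [0.6539 0.1331 0.078 ]
pin [0.628  0.0141 0.083 ]
lid14,144 [0.4904 0.0605 0.081 ]
lid -104,144 [ 0.4681 -0.0393  0.081 ]
(array([0.6443, 0.1533, 0.0657]), [0.00036652252579819934, 0.0003665225257981784]) (array([0.5303, 0.1545, 0.0994]), [0.0013996734692018548, 0.001399673469201799])
```

Emit:
send_rows(
  steps=[
    {"slide": [0, 0, -0.2], "delta_rot": [0, 0, 0]},
    {"slide": [0, 0, -0.4], "delta_rot": [0, 0, 0]},
    {"slide": [0, 0, -0.6], "delta_rot": [0, 0, 0]},
    {"slide": [0, 0, -0.7], "delta_rot": [0, 0, 0]},
    {"slide": [0, 0, -0.74], "delta_rot": [0, 0, 0]},
    {"slide": [0, 0, -0.75], "delta_rot": [0, 0, 0]},
    {"slide": [0, 0, -0.75], "delta_rot": [0, 0, 0]},
  ],
)

```text
t: 7.52
tool_pos: [0.5865, 0.1072, 0.0197]
tool_rot: [0.414, 3.112, 0.001]
wrist_force: [-0.1, -0.6, -0.9]
width: 0.0086
finger_force: 58.7
```

Emit:
send_rows(
  steps=[
    {"slide": [0, 0, -0.006], "delta_rot": [0, 0, 0]},
    {"slide": [0, 0, -0.006], "delta_rot": [0, 0, 0]},
    {"slide": [0, 0, -0.006], "delta_rot": [0, 0, 0]},
  ],
)

```text
t: 7.9
tool_pos: [0.5858, 0.107, 0.0181]
tool_rot: [0.415, 3.114, 0.0]
wrist_force: [-0.9, -0.4, 0.2]
width: 0.0083
finger_force: 58.7
```

Emit:
send_rows(
  steps=[
    {"slide": [0, 0, -0.007], "delta_rot": [0, 0, 0]},
    {"slide": [0, 0, -0.007], "delta_rot": [0, 0, 0]},
    {"slide": [0, 0, -0.007], "delta_rot": [0, 0, 0]},
  ],
)

```text
t: 8.28
tool_pos: [0.5859, 0.1071, 0.0176]
tool_rot: [0.415, 3.113, 0.0]
wrist_force: [-1.6, -0.6, 4.9]
width: 0.0084
finger_force: 59.5
```

Seated on the floor (5 N up). Release, then rise.

Emit:
send_rows(
  steps=[
    {"slide": [0, 0, 0.003], "delta_rot": [0, 0, 0]},
    {"slide": [0, 0, 0.003], "delta_rot": [0, 0, 0]},
    {"slide": [0, 0, 0.003], "delta_rot": [0, 0, 0]},
    {"slide": [0, 0, 0.003], "delta_rot": [0, 0, 0]},
  ],
  claw=-0.3,
)

```text
t: 8.78
tool_pos: [0.5856, 0.1071, 0.0171]
tool_rot: [-0.415, -3.114, -0.0]
wrist_force: [-0.0, 0.6, -0.5]
width: 0.0297
finger_force: 0.0
```

Emit:
send_rows(
  steps=[
    {"slide": [0, 0, 0.1], "delta_rot": [0, 0, 0]},
    {"slide": [0, 0, 0.3], "delta_rot": [0, 0, 0]},
    {"slide": [0, 0, 0.6], "delta_rot": [0, 0, 0]},
    {"slide": [0, 0, 0.8], "delta_rot": [0, 0, 0]},
    {"slide": [0, 0, 0.8], "delta_rot": [0, 0, 0]},
  ],
)

```text
t: 9.4
tool_pos: [0.5881, 0.1073, 0.1415]
tool_rot: [0.414, 3.107, 0.002]
wrist_force: [-0.5, 0.5, -0.0]
width: 0.0305
finger_force: 0.0
```

```bash
python3 - <<'E'
from h import *
np.set_printoptions(precision=4,suppress=True)
c=viewer.get_calibration("wrist");a=viewer.camera("wrist")[:,:,::-1]
cv2.imwrite("pics/wrist7.png",a)
h=cv2.cvtColor(a,cv2.COLOR_BGR2HSV);m=((h[:,:,1]<50)&(h[:,:,2]>70)).astype(np.uint8);m[:120]=0;m[300:]=0;m[:,:160]=0;m[:,350:]=0
for C in cv2.findContours(m,0,2)[0]:
    if cv2.contourArea(C)>30:
        (u,v),r=cv2.minEnclosingCircle(C);print(u,v,r,cv2.boundingRect(C),onz("wrist",u,v,.008,c))
print(state()["tool_pos"],state()["width"])
E
```

```text
209.0 270.0 6.403224468231201 (204, 266, 11, 9) [0.6976 0.02   0.008 ]
291.9761962890625 253.3095245361328 20.910362243652344 (287, 233, 17, 42) [0.7005 0.1243 0.008 ]
212.0 248.5 17.44286346435547 (204, 233, 17, 32) [0.6689 0.0338 0.008 ]
323.5 165.5 20.11228370666504 (308, 149, 31, 34) [0.6037 0.1811 0.008 ]
252.6875 169.5 28.215301513671875 (228, 142, 50, 56) [0.5883 0.106  0.008 ]
[0.5869 0.1072 0.1394] 0.03034015260540788
```

View pics/wrist7.png

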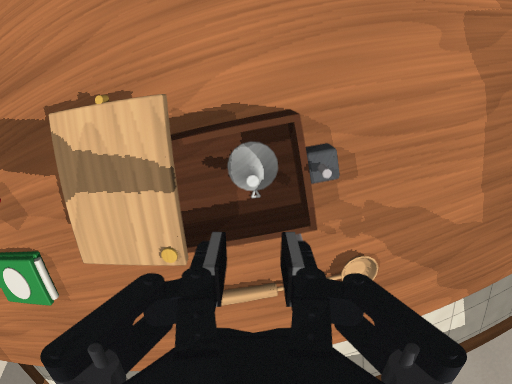

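The funnel stands upright in the box at about (0.588,0.106), with the lid still open at left. It is clear of everything. Now I'll close the fingers, turn 12° and go to behind the lid's free edge.

Emit:
send_rows(
  steps=[
    {"slide": [-0.1, -0.25, 0], "delta_rot": [0, 0, 0.14]},
    {"slide": [-0.2, -0.5, 0], "delta_rot": [0, 0, 0.28]},
    {"slide": [-0.3, -0.75, 0], "delta_rot": [0, 0, 0.42]},
    {"slide": [-0.36, -0.9, 0], "delta_rot": [0, 0, 0.42]},
    {"slide": [-0.36, -0.9, 0], "delta_rot": [0, 0, 0.42]},
  ],
  claw=-1,
)

```text
t: 10.07
tool_pos: [0.5303, -0.029, 0.1363]
tool_rot: [-0.09, -3.138, -0.001]
wrist_force: [0.7, -0.6, 0.3]
width: 0.0005
finger_force: 0.0
```

Emit:
send_rows(
  steps=[
    {"slide": [-0.2, -0.25, 0], "delta_rot": [0, 0, 0]},
    {"slide": [-0.4, -0.5, 0], "delta_rot": [0, 0, 0]},
    {"slide": [-0.43, -0.533, 0], "delta_rot": [0, 0, 0]},
    {"slide": [-0.43, -0.533, 0], "delta_rot": [0, 0, 0]},
  ],
)

```text
t: 10.58
tool_pos: [0.4673, -0.1074, 0.137]
tool_rot: [0.087, 3.14, 0.001]
wrist_force: [-0.5, 0.4, -0.2]
width: -0.0002
finger_force: 0.0
```

```bash
python3 - <<'E'
from h import *
np.set_printoptions(precision=4,suppress=True)
cw=viewer.get_calibration("wrist");w=viewer.camera("wrist")[:,:,::-1].copy();t=viewer.camera("top")[:,:,::-1].copy();cv2.imwrite("pics/w8.png",w);cv2.imwrite("pics/t8.png",t)
s=state();print(s["t"],s["tool_pos"],s["tool_rot"],s["width"],s["joint_positions"])
h=cv2.cvtColor(w,cv2.COLOR_BGR2HSV)
m=((h[:,:,0]>12)&(h[:,:,0]<22)&(h[:,:,1]>60)&(h[:,:,1]<150)&(h[:,:,2]>150)).astype(np.uint8)
C=max(cv2.findContours(m,0,2)[0],key=cv2.contourArea);a=cv2.approxPolyDP(C,8,True)[:,0]
for u,v in a:print(u,v,onz("wrist",u,v,.081,cw))
E
```

```text
10.675 [ 0.4679 -0.107   0.1371] [0.0842 3.1402 0.0008] 4.465375254562362e-05 [-0.3926  0.1608 -0.3098  1.1001  0.0006 -0.339 ]
316 189 [ 0.4657 -0.0563  0.081 ]
293 278 [ 0.5528 -0.0756  0.081 ]
325 273 [ 0.55  -0.045  0.081]
388 305 [0.6035 0.0306 0.081 ]
427 206 [0.4888 0.0542 0.081 ]
```

Emit:
send_rows(
  steps=[
    {"slide": [0.02, 0, -0.3], "delta_rot": [0, 0, 0]},
    {"slide": [0.04, 0, -0.6], "delta_rot": [0, 0, 0]},
    {"slide": [0.04, 0, -0.693], "delta_rot": [0, 0, 0]},
    {"slide": [0.04, 0, -0.693], "delta_rot": [0, 0, 0]},
  ],
)

```text
t: 11.18
tool_pos: [0.4729, -0.107, 0.0328]
tool_rot: [-0.084, -3.139, -0.001]
wrist_force: [-0.3, 0.3, -0.4]
width: 0.0002
finger_force: 0.0
```

```bash
cat > path.py <<'E'
from h import *
pin=np.array([.6278,.0145]);TY=np.deg2rad(86.8);HX,HY,OY=.011,.0145,.138
def centre(phi,gap=0,oy=OY):
    n=np.array([np.cos(phi),np.sin(phi)]);y=np.array([-n[1],n[0]])
    ty=np.array([np.cos(TY),np.sin(TY)]);tx=np.array([ty[1],-ty[0]])
    hh=HX*abs(n@tx)+HY*abs(n@ty)
    return pin+n*(-.104-hh-gap)+y*oy
def lid():
    "lid heading from the top view's light-wood mask: long edges, cast at 81 mm"
    im=viewer.camera("top")[:,:,::-1];h=cv2.cvtColor(im,cv2.COLOR_BGR2HSV)
    m=((h[:,:,0]>12)&(h[:,:,0]<22)&(h[:,:,1]>60)&(h[:,:,1]<150)&(h[:,:,2]>150)).astype(np.uint8)
    C=max(cv2.findContours(m,0,2)[0],key=cv2.contourArea)
    P=np.array([onz("top",u,v,.081)[:2] for u,v in cv2.boxPoints(cv2.minAreaRect(C))]);E=np.roll(P,-1,0)-P
    e=E[np.argmax(np.linalg.norm(E,axis=1))];return (np.arctan2(e[1],e[0])%np.pi)-np.pi/2,np.linalg.norm(E,axis=1)
E
python3 - <<'E'
from path import *
np.set_printoptions(precision=4,suppress=True)
s=state();print(s["tool_pos"],s["wrist_force"],lid())
p0=s["tool_pos"][:2];print("to touch",(centre(1.36)-p0)/.15)
for ph in np.arange(1.36,-.07,-.06):print(round(ph,2),centre(ph))
E
```

```text
[ 0.4729 -0.107   0.0328] [-0.2914  0.3359 -0.3867] (np.float64(1.3698536941517498), array([0.1596, 0.1188, 0.1585, 0.1155]))
to touch [-0.0345  0.2201]
1.36 [ 0.4677 -0.074 ]
1.3 [ 0.4626 -0.0647]
1.24 [ 0.458  -0.0551]
1.18 [ 0.454  -0.0451]
1.12 [ 0.4506 -0.0348]
1.06 [ 0.4478 -0.0243]
1.0 [ 0.4457 -0.0136]
0.94 [ 0.4443 -0.0028]
0.88 [0.4436 0.0082]
0.82 [0.4435 0.0193]
0.76 [0.4442 0.0304]
0.7 [0.4456 0.0415]
0.64 [0.4477 0.0525]
0.58 [0.4506 0.0634]
0.52 [0.4541 0.0741]
0.46 [0.4584 0.0846]
0.4 [0.4633 0.0948]
0.34 [0.4689 0.1047]
0.28 [0.4751 0.1142]
0.22 [0.482  0.1233]
0.16 [0.4895 0.132 ]
0.1 [0.4975 0.1401]
0.04 [0.506  0.1477]
-0.02 [0.5151 0.1548]
```

Emit:
send_rows(
  steps=[
    {"slide": [-0.035, 0.12, 0], "delta_rot": [0, 0, 0]},
    {"slide": [-0.035, 0.19, 0], "delta_rot": [0, 0, 0]},
    {"slide": [-0.035, 0.22, 0], "delta_rot": [0, 0, 0]},
    {"slide": [-0.053, 0.25, 0], "delta_rot": [0, 0, 0]},
    {"slide": [-0.069, 0.282, 0], "delta_rot": [0, 0, 0]},
    {"slide": [-0.085, 0.313, 0], "delta_rot": [0, 0, 0]},
    {"slide": [-0.099, 0.346, 0], "delta_rot": [0, 0, 0]},
    {"slide": [-0.113, 0.379, 0], "delta_rot": [0, 0, 0]},
    {"slide": [-0.126, 0.413, 0], "delta_rot": [0, 0, 0]},
  ],
)

```text
t: 12.35
tool_pos: [0.4541, -0.0456, 0.0332]
tool_rot: [-0.086, -3.14, -0.0]
wrist_force: [0.3, -0.2, -0.0]
width: 0.0001
finger_force: 0.4
```

```bash
python3 - <<'E'
from path import *
s=state();print(s["tool_pos"],s["wrist_force"],lid())
E
```

```text
[ 0.4540598  -0.04561275  0.03322833] [ 0.34991751 -0.24737826 -0.03088432] (np.float64(1.2537731309831925), array([0.16518465, 0.0462937 , 0.16456378, 0.04501507]))
```

```bash
cat >> path.py <<'E'
def lidw():
    "lid corners seen by the wrist camera, cast at 81 mm, in polar form about the pin (own (14,144): 1.474 rad at .1447; free corner 2.196 at .1776)"
    cw=viewer.get_calibration("wrist");w=viewer.camera("wrist")[:,:,::-1];h=cv2.cvtColor(w,cv2.COLOR_BGR2HSV)
    m=((h[:,:,0]>12)&(h[:,:,0]<22)&(h[:,:,1]>60)&(h[:,:,1]<150)&(h[:,:,2]>150)).astype(np.uint8)
    C=max(cv2.findContours(m,0,2)[0],key=cv2.contourArea)
    for u,v in cv2.approxPolyDP(C,5,True)[:,0]:
        d=onz("wrist",u,v,.081,cw)[:2]-pin;r=np.hypot(*d);a=np.arctan2(d[1],d[0])%(2*np.pi)
        print((int(u),int(v)),"r %.4f"%r,"phi if inner %.3f, if free %.3f"%(a-1.474,a-2.196) if r>.13 else "")
E
python3 - <<'E'
from path import *
lidw()
E
```

```text
(334, 277) r 0.1637 phi if inner 1.782, if free 1.060
(427, 325) r 0.1226 
(445, 300) r 0.1445 phi if inner 1.227, if free 0.505
```

```bash
sed -i 's/HX,HY,OY=.011,.0145,.138/HX,HY,OY=.011,.0085,.136/' path.py; python3 - <<'E'
from path import *
np.set_printoptions(precision=3,suppress=True)
p=np.array([.4541,-.0456])
for ph in np.arange(1.2,.39,-.04):print(round(ph,2),centre(ph),(centre(ph)-p)/.15)
E
```

```text
1.2 [ 0.459 -0.044] [0.034 0.012]
1.16 [ 0.457 -0.037] [0.018 0.055]
1.12 [ 0.455 -0.031] [0.005 0.099]
1.08 [ 0.453 -0.024] [-0.007  0.144]
1.04 [ 0.451 -0.017] [-0.017  0.189]
1.0 [ 0.45 -0.01] [-0.026  0.235]
0.96 [ 0.449 -0.003] [-0.032  0.282]
0.92 [0.449 0.004] [-0.037  0.328]
0.88 [0.448 0.011] [-0.039  0.375]
0.84 [0.448 0.018] [-0.04   0.422]
0.8 [0.448 0.025] [-0.039  0.47 ]
0.76 [0.449 0.032] [-0.036  0.517]
0.72 [0.45  0.039] [-0.03   0.564]
0.68 [0.451 0.046] [-0.023  0.612]
0.64 [0.452 0.053] [-0.014  0.659]
0.6 [0.454 0.06 ] [-0.003  0.705]
0.56 [0.456 0.067] [0.011 0.751]
0.52 [0.458 0.074] [0.026 0.797]
0.48 [0.461 0.081] [0.043 0.842]
0.44 [0.463 0.087] [0.062 0.887]
0.4 [0.467 0.094] [0.083 0.93 ]
```

Emit:
send_rows(
  steps=[
    {"slide": [0.018, 0.055, 0], "delta_rot": [0, 0, 0]},
    {"slide": [0.005, 0.1, 0], "delta_rot": [0, 0, 0]},
    {"slide": [-0.007, 0.144, 0], "delta_rot": [0, 0, 0]},
    {"slide": [-0.017, 0.19, 0], "delta_rot": [0, 0, 0]},
    {"slide": [-0.026, 0.235, 0], "delta_rot": [0, 0, 0]},
    {"slide": [-0.032, 0.282, 0], "delta_rot": [0, 0, 0]},
    {"slide": [-0.037, 0.328, 0], "delta_rot": [0, 0, 0]},
    {"slide": [-0.039, 0.375, 0], "delta_rot": [0, 0, 0]},
    {"slide": [-0.04, 0.422, 0], "delta_rot": [0, 0, 0]},
    {"slide": [-0.039, 0.47, 0], "delta_rot": [0, 0, 0]},
    {"slide": [-0.036, 0.517, 0], "delta_rot": [0, 0, 0]},
  ],
)

```text
t: 13.82
tool_pos: [0.4488, 0.0321, 0.0332]
tool_rot: [-0.086, -3.14, -0.0]
wrist_force: [-0.5, -1.6, -0.9]
width: -0.0001
finger_force: 0.4
```

```bash
python3 - <<'E'
from path import *
s=state();print(s["tool_pos"],s["wrist_force"]);lidw();print(lid())
E
```

```text
[0.44880068 0.03214474 0.03322891] [-0.52240169 -1.59227837 -0.88714404]
(250, 307) r 0.1513 phi if inner 1.578, if free 0.856
(247, 330) r 0.1329 phi if inner 1.587, if free 0.865
(259, 331) r 0.1324 phi if inner 1.535, if free 0.813
(256, 307) r 0.1515 phi if inner 1.557, if free 0.835
(np.float64(-0.807242079801946), array([0.05877155, 0.1172723 , 0.05776716, 0.11644357]))
```

```bash
python3 - <<'E'
from path import *
np.set_printoptions(precision=3,suppress=True)
p=centre(.76);
for ph in np.arange(.72,.27,-.04):print(round(ph,2),(centre(ph)-p)/.15)
p=centre(.28)
for ph in np.arange(.25,-.07,-.03):print(round(ph,2),(centre(ph)-p)/.15,centre(ph))
E
```

```text
0.72 [0.005 0.047]
0.68 [0.012 0.094]
0.64 [0.022 0.141]
0.6 [0.033 0.188]
0.56 [0.046 0.234]
0.52 [0.061 0.28 ]
0.48 [0.078 0.325]
0.44 [0.097 0.37 ]
0.4 [0.118 0.413]
0.36 [0.141 0.456]
0.32 [0.166 0.498]
0.28 [0.192 0.539]
0.25 [0.021 0.03 ] [0.481 0.117]
0.22 [0.043 0.059] [0.484 0.122]
0.19 [0.066 0.088] [0.487 0.126]
0.16 [0.09  0.116] [0.491 0.13 ]
0.13 [0.115 0.143] [0.495 0.134]
0.1 [0.14  0.169] [0.499 0.138]
0.07 [0.167 0.195] [0.503 0.142]
0.04 [0.194 0.22 ] [0.507 0.146]
0.01 [0.222 0.243] [0.511 0.149]
-0.02 [0.251 0.266] [0.515 0.153]
-0.05 [0.281 0.288] [0.52  0.156]
```

Emit:
send_rows(
  steps=[
    {"slide": [0.005, 0.047, 0], "delta_rot": [0, 0, 0]},
    {"slide": [0.012, 0.094, 0], "delta_rot": [0, 0, 0]},
    {"slide": [0.022, 0.141, 0], "delta_rot": [0, 0, 0]},
    {"slide": [0.033, 0.188, 0], "delta_rot": [0, 0, 0]},
    {"slide": [0.046, 0.234, 0], "delta_rot": [0, 0, 0]},
    {"slide": [0.061, 0.28, 0], "delta_rot": [0, 0, 0]},
    {"slide": [0.078, 0.325, 0], "delta_rot": [0, 0, 0]},
    {"slide": [0.097, 0.37, 0], "delta_rot": [0, 0, 0]},
    {"slide": [0.118, 0.413, 0], "delta_rot": [0, 0, 0]},
    {"slide": [0.141, 0.456, 0], "delta_rot": [0, 0, 0]},
    {"slide": [0.166, 0.498, 0], "delta_rot": [0, 0, 0]},
    {"slide": [0.192, 0.539, 0], "delta_rot": [0, 0, 0]},
  ],
)

```text
t: 15.42
tool_pos: [0.4779, 0.1129, 0.0333]
tool_rot: [-0.086, -3.14, -0.0]
wrist_force: [0.6, -0.8, 0.3]
width: 0.0003
finger_force: 0.4
```

```bash
python3 - <<'E'
from path import *
s=state();print(s["t"],s["tool_pos"],s["wrist_force"]);lidw();print(lid())
E
```

```text
15.425 [0.47790748 0.11292221 0.03325505] [ 0.61456332 -0.76607573  0.25877368]
(250, 307) r 0.1539 phi if inner 1.008, if free 0.286
(247, 331) r 0.1374 phi if inner 0.940, if free 0.218
(259, 331) r 0.1418 phi if inner 0.901, if free 0.179
(256, 307) r 0.1558 phi if inner 0.991, if free 0.269
(np.float64(0.29257795909757656), array([0.12498908, 0.11743021, 0.12236734, 0.11691717]))
```

Emit:
send_rows(
  steps=[
    {"slide": [0.021, 0.03, 0], "delta_rot": [0, 0, 0]},
    {"slide": [0.043, 0.059, 0], "delta_rot": [0, 0, 0]},
    {"slide": [0.066, 0.088, 0], "delta_rot": [0, 0, 0]},
    {"slide": [0.09, 0.116, 0], "delta_rot": [0, 0, 0]},
    {"slide": [0.115, 0.143, 0], "delta_rot": [0, 0, 0]},
    {"slide": [0.14, 0.169, 0], "delta_rot": [0, 0, 0]},
    {"slide": [0.167, 0.195, 0], "delta_rot": [0, 0, 0]},
    {"slide": [0.194, 0.22, 0], "delta_rot": [0, 0, 0]},
  ],
)

```text
t: 16.52
tool_pos: [0.507, 0.1458, 0.0333]
tool_rot: [-0.086, -3.14, -0.0]
wrist_force: [-0.2, 0.1, -0.9]
width: 0.0002
finger_force: 0.4
```

```bash
python3 - <<'E'
from path import *
s=state();print(s["t"],s["tool_pos"],s["wrist_force"]);print(lid())
E
```

```text
16.525 [0.5070234  0.14577452 0.03325427] [-0.23747482  0.12803927 -0.85664749]
(np.float64(0.03503112565204125), array([0.15304187, 0.11814478, 0.14975449, 0.11840505]))
```

Emit:
send_rows(
  steps=[
    {"slide": [0.009, 0.008, 0], "delta_rot": [0, 0, 0]},
    {"slide": [0.018, 0.016, 0], "delta_rot": [0, 0, 0]},
    {"slide": [0.028, 0.023, 0], "delta_rot": [0, 0, 0]},
    {"slide": [0.037, 0.031, 0], "delta_rot": [0, 0, 0]},
    {"slide": [0.037, 0.031, 0], "delta_rot": [0, 0, 0]},
  ],
)

```text
t: 17.2
tool_pos: [0.5126, 0.1503, 0.0333]
tool_rot: [0.086, 3.14, 0.001]
wrist_force: [-0.7, -0.2, 0.1]
width: 0.0001
finger_force: 0.1
```

Emit:
send_rows(
  steps=[
    {"slide": [0.005, 0.004, 0], "delta_rot": [0, 0, 0]},
    {"slide": [0.01, 0.008, 0], "delta_rot": [0, 0, 0]},
    {"slide": [0.01, 0.008, 0], "delta_rot": [0, 0, 0]},
  ],
)

```text
t: 17.58
tool_pos: [0.514, 0.1514, 0.0333]
tool_rot: [0.086, 3.14, 0.0]
wrist_force: [-0.9, -1.6, 0.1]
width: 0.0002
finger_force: 0.2
```

Emit:
send_rows(
  steps=[
    {"slide": [0.005, 0.004, 0], "delta_rot": [0, 0, 0]},
    {"slide": [0.01, 0.008, 0], "delta_rot": [0, 0, 0]},
    {"slide": [0.01, 0.008, 0], "delta_rot": [0, 0, 0]},
  ],
)

```text
t: 17.95
tool_pos: [0.5155, 0.1526, 0.0333]
tool_rot: [0.086, 3.14, 0.0]
wrist_force: [0.5, -0.6, 0.5]
width: -0.0003
finger_force: 0.2
```

Emit:
send_rows(
  steps=[
    {"slide": [0.005, 0.004, 0], "delta_rot": [0, 0, 0]},
    {"slide": [0.005, 0.004, 0], "delta_rot": [0, 0, 0]},
  ],
)

```text
t: 18.2
tool_pos: [0.5161, 0.1532, 0.0333]
tool_rot: [-0.086, -3.14, -0.0]
wrist_force: [-1.5, -0.2, 0.4]
width: -0.0
finger_force: 0.4
```

Emit:
send_rows(
  steps=[
    {"slide": [0.005, 0.004, 0], "delta_rot": [0, 0, 0]},
    {"slide": [0.005, 0.004, 0], "delta_rot": [0, 0, 0]},
  ],
)

```text
t: 18.45
tool_pos: [0.5163, 0.1536, 0.0331]
tool_rot: [-0.086, -3.139, 0.0]
wrist_force: [-2.9, -1.4, 0.8]
width: -0.0
finger_force: 1.2
```

```bash
python3 - <<'E'
from path import *
s=state();print(s["t"],s["tool_pos"],s["wrist_force"]);print(lid())
E
```

```text
18.45 [0.516257   0.15360719 0.03311147] [-2.87895973 -1.36031159  0.78972339]
(np.float64(-0.006521642423076068), array([0.15535411, 0.11809682, 0.15202473, 0.11850704]))
```

Emit:
send_rows(
  steps=[
    {"slide": [0.005, 0.003, 0], "delta_rot": [0, 0, 0]},
    {"slide": [0.005, 0.003, 0], "delta_rot": [0, 0, 0]},
  ],
)

```text
t: 18.75
tool_pos: [0.5166, 0.1539, 0.033]
tool_rot: [-0.086, -3.139, 0.001]
wrist_force: [-4.6, -3.1, 2.7]
width: -0.0
finger_force: 2.2
```

Emit:
send_rows(
  steps=[
    {"slide": [0.005, 0.003, 0], "delta_rot": [0, 0, 0]},
    {"slide": [0.005, 0.003, 0], "delta_rot": [0, 0, 0]},
  ],
)

```text
t: 19.0
tool_pos: [0.5169, 0.1542, 0.0329]
tool_rot: [-0.086, -3.138, 0.001]
wrist_force: [-5.0, -3.0, 1.5]
width: 0.0003
finger_force: 2.7
```

Emit:
send_rows(
  steps=[
    {"slide": [0.005, 0.002, 0], "delta_rot": [0, 0, 0]},
    {"slide": [0.005, 0.002, 0], "delta_rot": [0, 0, 0]},
  ],
)

```text
t: 19.25
tool_pos: [0.5178, 0.1548, 0.033]
tool_rot: [-0.086, -3.138, 0.0]
wrist_force: [-4.9, -1.7, 2.2]
width: -0.0
finger_force: 2.6
```

Emit:
send_rows(
  steps=[
    {"slide": [0.005, 0.002, 0], "delta_rot": [0, 0, 0]},
    {"slide": [0.005, 0.002, 0], "delta_rot": [0, 0, 0]},
  ],
)

```text
t: 19.5
tool_pos: [0.5189, 0.1555, 0.033]
tool_rot: [-0.086, -3.139, -0.001]
wrist_force: [-4.1, 0.6, 1.7]
width: 0.0004
finger_force: 2.3
```

Emit:
send_rows(
  steps=[
    {"slide": [0.005, 0.002, 0], "delta_rot": [0, 0, 0]},
    {"slide": [0.005, 0.002, 0], "delta_rot": [0, 0, 0]},
  ],
)

```text
t: 19.75
tool_pos: [0.5204, 0.1564, 0.0331]
tool_rot: [-0.085, -3.14, -0.003]
wrist_force: [-4.5, 2.5, -0.5]
width: -0.0003
finger_force: 2.1
```

Emit:
send_rows(
  steps=[
    {"slide": [0.004, 0.003, 0], "delta_rot": [0, 0, 0]},
    {"slide": [0.004, 0.003, 0], "delta_rot": [0, 0, 0]},
  ],
)

```text
t: 20.0
tool_pos: [0.5217, 0.1563, 0.0333]
tool_rot: [0.086, 3.14, 0.001]
wrist_force: [-2.3, 1.3, -1.6]
width: 0.0001
finger_force: 1.3
```

Emit:
send_rows(
  steps=[
    {"slide": [0.004, 0.003, 0], "delta_rot": [0, 0, 0]},
    {"slide": [0.004, 0.003, 0], "delta_rot": [0, 0, 0]},
  ],
)

```text
t: 20.25
tool_pos: [0.5217, 0.1563, 0.0333]
tool_rot: [-0.086, -3.14, 0.0]
wrist_force: [-3.5, 1.0, 0.7]
width: 0.0002
finger_force: 1.9
```

```bash
python3 - <<'E'
from path import *
s=state();print(s["t"],s["tool_pos"],s["wrist_force"]);print(lid())
E
```

```text
20.25 [0.52165218 0.15627999 0.03325325] [-3.54140895  0.97751641  0.70469754]
(np.float64(-0.07125496523810115), array([0.11882036, 0.15775625, 0.11817631, 0.15438923]))
```

Emit:
send_rows(
  steps=[
    {"slide": [0.004, 0.001, 0], "delta_rot": [0, 0, 0]},
    {"slide": [0.004, 0.001, 0], "delta_rot": [0, 0, 0]},
    {"slide": [0.004, 0.001, 0], "delta_rot": [0, 0, 0]},
  ],
)

```text
t: 20.68
tool_pos: [0.5217, 0.1563, 0.0332]
tool_rot: [-0.086, -3.139, 0.001]
wrist_force: [-5.4, -1.0, 1.9]
width: -0.0002
finger_force: 2.6
```

Emit:
send_rows(
  steps=[
    {"slide": [0.004, 0.001, 0], "delta_rot": [0, 0, 0]},
    {"slide": [0.004, 0.001, 0], "delta_rot": [0, 0, 0]},
    {"slide": [0.004, 0.001, 0], "delta_rot": [0, 0, 0]},
  ],
)

```text
t: 21.05
tool_pos: [0.5217, 0.1564, 0.0332]
tool_rot: [-0.086, -3.138, 0.001]
wrist_force: [-6.9, -0.8, 2.8]
width: 0.0002
finger_force: 3.3
```

```bash
python3 - <<'E'
from path import *
np.set_printoptions(precision=3,suppress=True)
s=state();print(s["tool_pos"],s["wrist_force"],s["ft_torque"],s["tau"]);print(lid())
c=viewer.camera("top")[:,:,::-1].copy();cv2.imwrite("pics/t9.png",c)
# light-wood mask: direct line fits of lid's visible edges
h=cv2.cvtColor(c,cv2.COLOR_BGR2HSV);m=((h[:,:,0]>12)&(h[:,:,0]<22)&(h[:,:,1]>60)&(h[:,:,1]<150)&(h[:,:,2]>150)).astype(np.uint8)
C=max(cv2.findContours(m,0,1)[0],key=cv2.contourArea)[:,0]
q=np.array([onz("top",u,v,.081)[:2]-pin for u,v in C]);th=-.06
l=q@np.array([[np.cos(th),-np.sin(th)],[np.sin(th),np.cos(th)]])  # own axes if home
for n,k,at,lo,hi in(("x+",0,.014,.0,.13),("y+",1,.144,-.085,-.0),("y-",1,-.014,-.09,.0),("x-",0,-.104,.0,.09)):
    j=1-k;sel=(abs(l[:,k]-at)<.008)&(l[:,j]>lo)&(l[:,j]<hi)
    if sel.sum()>5:
        f=np.polyfit(l[sel,j],l[sel,k],1);print(n,sel.sum(),"off",f[1]*1000,"heading",th+(np.arctan(f[0])*(-1 if k==0 else 1)),"rms",np.std(l[sel,k]-np.polyval(f,l[sel,j]))*1000)
E
```

```text
[0.522 0.156 0.033] [-6.89  -0.759  2.766] [-0.106  1.304 -0.044] [ -0.874 -46.445  29.125  -2.821  -0.189  -0.028]
(np.float64(-0.07125496523810115), array([0.119, 0.158, 0.118, 0.154]))
x+ 53 off 11.401494951629749 heading -0.06870503397308869 rms 0.935169063261881
y+ 19 off 143.7483185196005 heading -0.006121077894630185 rms 1.297216939592058
y- 37 off -11.722257777558397 heading -0.06476850104956244 rms 0.6616151496603349
x- 36 off -103.5106057186037 heading -0.08453174578218439 rms 1.0829851996758728
```

Emit:
send_rows(
  steps=[
    {"slide": [0.004, 0.001, 0], "delta_rot": [0, 0, 0]},
    {"slide": [0.008, 0.002, 0], "delta_rot": [0, 0, 0]},
    {"slide": [0.008, 0.002, 0], "delta_rot": [0, 0, 0]},
  ],
)

```text
t: 21.52
tool_pos: [0.5217, 0.1564, 0.0331]
tool_rot: [-0.086, -3.136, 0.002]
wrist_force: [-10.4, -1.2, 5.0]
width: -0.0001
finger_force: 4.8
```

Emit:
send_rows(
  steps=[
    {"slide": [0.004, 0.001, 0], "delta_rot": [0, 0, 0]},
    {"slide": [0.008, 0.002, 0], "delta_rot": [0, 0, 0]},
    {"slide": [0.008, 0.002, 0], "delta_rot": [0, 0, 0]},
  ],
)

```text
t: 21.9
tool_pos: [0.5217, 0.1564, 0.0331]
tool_rot: [-0.086, -3.134, 0.003]
wrist_force: [-11.7, -2.0, 8.2]
width: -0.0002
finger_force: 6.2
```

Emit:
send_rows(
  steps=[
    {"slide": [-0.02, -0.005, 0], "delta_rot": [0, 0, 0]},
    {"slide": [-0.1, -0.005, 0], "delta_rot": [0, 0, 0]},
    {"slide": [-0.3, -0.005, 0], "delta_rot": [0, 0, 0]},
    {"slide": [-0.4, -0.005, 0.3], "delta_rot": [0, 0, 0]},
    {"slide": [-0.6, -0.005, 0.6], "delta_rot": [0, 0, 0]},
    {"slide": [-0.9, 0.3, 0.9], "delta_rot": [0, 0, 0]},
    {"slide": [-0.9, 0.5, 0.9], "delta_rot": [0, 0, 0]},
    {"slide": [-0.9, 0.5, 0.9], "delta_rot": [0, 0, 0]},
  ],
)

```text
t: 22.9
tool_pos: [0.3913, 0.2345, 0.1702]
tool_rot: [0.08, 3.135, 0.003]
wrist_force: [-0.2, -0.5, -0.1]
width: -0.0001
finger_force: 0.0
```

```bash
python3 - <<'E'
from path import *
np.set_printoptions(precision=4,suppress=True)
s=state();print(s["t"],s["tool_pos"],s["wrist_force"])
cw=viewer.get_calibration("wrist")
ims={n:viewer.camera(n)[:,:,::-1].copy() for n in("top","wrist","scene")}
for n in ims:cv2.imwrite(f"pics/{n}10.png",ims[n])
print(lid())
# lid corners by minAreaRect-free line fits: top and wrist
for n in("top","wrist"):
    c=cw if n=="wrist" else None
    h=cv2.cvtColor(ims[n],cv2.COLOR_BGR2HSV);m=((h[:,:,0]>10)&(h[:,:,0]<24)&(h[:,:,1]>50)&(h[:,:,1]<150)&(h[:,:,2]>150)).astype(np.uint8)
    C=max(cv2.findContours(m,0,1)[0],key=cv2.contourArea)[:,0]
    l=np.array([onz(n,u,v,.081,c)[:2]-pin for u,v in C]);th=-.06
    l=l@np.array([[np.cos(th),-np.sin(th)],[np.sin(th),np.cos(th)]])
    print(n,len(C),l.min(0),l.max(0))
    for nm,k,at,lo,hi in(("x+",0,.014,0,.13),("x-",0,-.104,0,.13),("y+",1,.144,-.09,0),("y-",1,-.014,-.09,0)):
        j=1-k;sel=(abs(l[:,k]-at)<.006)&(l[:,j]>lo)&(l[:,j]<hi)
        if sel.sum()>8:
            f=np.polyfit(l[sel,j],l[sel,k],1);print(nm,sel.sum(),"heading %.4f"%(th+np.arctan(f[0])*(-1 if k==0 else 1)))
    # brass
    b=((h[:,:,0]>20)&(h[:,:,0]<32)&(h[:,:,1]>160)&(h[:,:,2]>120)).astype(np.uint8)
    for B in cv2.findContours(b,0,2)[0]:
        if cv2.contourArea(B)>2:
            u,v=B[:,0].mean(0);print("brass",u,v,cv2.contourArea(B),onz(n,u,v,.076,c))
    g=((h[:,:,1]<40)&(h[:,:,2]>140)).astype(np.uint8)
    for B in cv2.findContours(g,0,2)[0]:
        u,v=B[:,0].mean(0);p=onz(n,u,v,.081,c)
        if cv2.contourArea(B)>2 and np.hypot(*(p[:2]-[.5885,.1703]))<.03:print("roller",u,v,p)
E
```

```text
22.9 [0.3913 0.2345 0.1702] [-0.2132 -0.469  -0.1017]
(np.float64(-0.07125495016294847), array([0.119 , 0.1593, 0.1183, 0.1559]))
top 718 [-0.5448  0.3727] [-0.0786  0.6042]
brass 137.0 308.8 3.0 [0.2751 0.2842 0.076 ]
brass 201.45454545454547 288.1818181818182 25.0 [0.3211 0.1378 0.076 ]
brass 193.0 173.0 3.0 [0.5934 0.165  0.076 ]
brass 255.0909090909091 158.54545454545453 20.5 [0.6287 0.0149 0.076 ]
roller 190.0 174.5 [0.5885 0.1712 0.081 ]
wrist 117 [-0.1047 -0.0113] [-0.0569  0.0622]
x- 47 heading -0.0758
y- 19 heading -0.0487
```

```bash
python3 - <<'E'
from rig import arm,state
print(state()["joint_velocities"].round(3));print(arm.close_job())
E
```

```text
[-0.009  0.005 -0.004  0.007  0.002  0.002]
the job is handed in; nothing more can be done
None
```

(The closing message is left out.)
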